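# Latch the dive-mask case shut

## Robot

A 6-joint arm with a two-finger parallel gripper is mounted at the origin on the work surface. World frame = base frame: x ahead of the robot, y to its left, z up, the work surface at z = 0. Lengths are in mm, angles in rad, forces in N, time in s.
With the tool pointing down it reaches from about 275 to 750 mm from the base axis. Payload 10.2 kg.
Tool frame: the origin (TCP) lies on the centre line of the jaws, within the pads' length; the fingertips stand 8 mm ahead of it and the grasp point (between the pads) lies 11 mm behind it; z points along the fingers, y is the direction in which the jaws open and shut (so a half turn about z gives the same grasp; the last joint's range is limited). The gripper opens to 88 mm and grips with 3 to 60 N. Pads are 18 mm wide; open, the fingers measure 123 mm over their backs; the gripper's body (75 mm by 187 mm) begins 45 mm behind the grasp point.
Start: joints at [1.043, 0.313, 1.498, -0, 1.331, -0.223], TCP at [157.567, 500.803, 246.72] pointing down, gripper open.
Joint ranges: [-2.94, 2.94], [-0.97, 2.17], [0.19, 2.56], [-1.23, 4.37], [0.02, 3.11], [-2.88, 2.88]. Speed limits (rad/s): [2.39, 2.39, 3.01, 3.14, 3.14, 3.14].

## Interface

Orientations are given as a unit quaternion [w, x, y, z].
In Python, from bench import manip gives the robot as it stands. The module is installed in compiled form; this text tells all that it offers.
- The arm moves only by the tool drive_tool, never from a script. Its argument "rows" is a list of rows, each an object with "hand": the closure, from 0 (fully open) to 1 (shut); "offset": the shift along the world's x, y, z in mm, a list of three; "delta_rot": the turn, a rotation vector about the world's x, y, z in rad, a list of three. In form: [{"hand": hand, "offset": [x, y, z], "delta_rot": [wx, wy, wz]}, ...]. A call has 1 to 12 rows; each row is the pose to reach, as a shift and turn from the pose measured when the call began; what a row does not reach only later rows make up. A row lasts 1/10 s, in which the tool goes at most 50 mm and 8.59 degrees, less where a joint would pass 70% of its speed; a pose out of reach is approached as far as the arm can. A call with a gripper value outside its range is refused whole. The fingers move at their own pace and stop on an object; "force" is the grip in N (left out, the last holds). Time passes only in rows, so rows that repeat a pose let the fingers close. It gives the time, the measured TCP pose, the force and the opening at its end, in the units of the state.
- manip.state(): the state, without advancing time (a new reading comes with each control period).
- manip.read_camera(name): name is "scene" or "side" or "wrist"; returns (picture, depth): 420x560x3 uint8, red, green, blue; 420x560 float32, mm along the optical axis (not along the pixel's ray), 0 where there is no reading.
- manip.camera_model(name): a dict with "intrinsics" (3x3 intrinsics, pixels), "R" (3x3) and "t" (3): a world point X has camera coordinates R X + t. Camera axes: x right, y down, z forward; pixel columns grow to the right and rows downward; lengths in mm; the calibration is good to about 2 mm. A picture is of the moment at which its call begins: read the wrist's pose just before it. camera_model takes no time and is no camera call; for the wrist camera it gives the pose at the moment of the call.
- manip.finish_job(): hands the job in, once; it reports no verdict.
The state is a dict: "time_s": time; "joint_positions": joint angles; "qd": joint speeds; "tau": joint torques, N m; "eef_pos": TCP position; "orientation": TCP orientation; "contact_force": force on the tool from outside, world axes, zero at the start; "wrist_torque": the same for the moment, N m; "opening": finger opening in mm.
Only numpy, scipy, OpenCV 4.12 (cv2) and the standard library are available. Lean on these libraries where they do the work, as an engineer would, in place of code of your own. Each camera call takes 0.05 s, during which the arm holds its last target.

## Task

The long white mask case stands on its hinge edge with its lid slightly ajar (the small white case is already shut). Swing the steel hook of the mask case's toggle latch over so that its bar drops behind the keeper on the lid while the lever is still up, then press the lever down flat so that the latch pulls the lid tight.

Things in the scene. Friction and masses are not known exactly. Their poses are not given: they have to be found in the camera images.
- keeper (a point): Steel lip 26 mm wide on the mask case's lid. Point: seat of the hook bar's middle behind the lip, 13.5 mm above case top; lip rises 10 mm above it. x: level, from lever side across the seam to the lid; y: along the seam; z up. Lever pivot: 48 mm to -x (52 with lid ajar), 2.5 mm higher. Case fixed, 180 (y) x 135 (x) x 100 mm high; the other white case is 110 mm long.
- lever_end (a point): Steel lever, 26 mm wide, 6 thick, mid-plane point 55 mm from its pivot (axis y), 4 mm short of the tip. Starts up, leaning 0 to 0.2 rad to keeper's -x; stiff, stays where left. Swings to -x and down to a stop, level, 16 mm above case top. Once hooked it needs up to 10 N near its end, snaps over centre and stays. Own z: pivot to end.
- hook_bar (a point): Middle of the hook's cross bar (5 mm round, 44 mm along y): a U of wire swinging freely on the lever about an axis 24 mm up from the lever's pivot. Bar 72 mm from that axis; flat finger tab, 34 wide, 2 to 22 mm beyond the bar. Starts up, tipped 0.3 to 0.5 rad past upright to keeper's -x. Pushed past upright to +x it falls by itself, bar 4 to 15 mm behind the lip. Own z: axis to bar.
- mask_lid (a joint): Opening angle (rad) of the mask case's lid about its bottom edge: 0 shut tight, 0.04 ajar (4 mm gap at the top). A springy seal pushes it open with 10 to 20 N at the top; only the latch holds it shut.
Things that resemble listed ones, but are neither listed nor needed, are in the scene too. What is shaped like the part that bears keeper but purple or red is not meant.

How it is judged (in metres and radians):
On the way:
1. the hook's bar lies down behind the keeper (within 20 mm of its seat, no higher than the lip) while the lever is still up (distance between hook_bar and keeper below 0.02 m and z of hook_bar in the frame of keeper below 0.007 m and x of hook_bar in the frame of keeper above -0.002 m and z of lever_end in the frame of keeper above 0.035 m), for 0.2 s.
At the end, for the whole second after the job is handed in: The hook's bar sits behind the keeper (within 8 mm of its seat), the lever lies flat (its end no more than 12 mm above the keeper's seat) and the lid is pulled tight (opening under 0.015 rad, 1.5 mm at the top) (distance between hook_bar and keeper below 0.008 m and z of lever_end in the frame of keeper below 0.012 m and value of joint mask_lid below 0.015 rad); the robot touches nothing.
It also fails if it takes over 38 s, if anything falls off the work surface, if the arm or the gripper's body presses on something with over 40 N, if the wrist force passes 120 N, or if a joint passes its speed limit or range.

## Working session

There is one attempt and no reset: what is moved stays moved. The work goes in short steps, Python scripts to look and compute and a tool call to move; the robot and the scene stay as the last step left them, time stands still between calls to the robot, and variables do not carry over. Pictures are saved under pics/ and viewed, and the job is handed in when it is done.

Besides the shell and the picture viewer there is one more tool, called after "Request:" as name(argument=value, ...) on one line, values as JSON. drive_tool: Moves the arm, as the interface text tells. Its arguments: {"type":"object","properties":{"rows":{"type":"array","items":{"type":"object","properties":{"hand":{"type":"number"},"offset":{"type":"array","items":{"type":"number"}},"delta_rot":{"type":"array","items":{"type":"number"}}}}},"force":{"type":"number"}},"required":["rows"]}

```bash
mkdir -p pics; cat > h.py <<'E'
from bench import manip
import numpy as np, cv2
def grab(n,tag):
    m=manip.camera_model(n); p,d=manip.read_camera(n)
    cv2.imwrite(f'pics/{tag}.png',p[:,:,::-1]); np.savez(f'pics/{tag}.npz',p=p,d=d,K=m['intrinsics'],R=m['R'],t=m['t'])
def load(tag): return np.load(f'pics/{tag}.npz')
def pt(z,u,v,d=None):
    K,R,t=z['K'],np.array(z['R']),np.array(z['t']).ravel()
    if d is None: d=np.median(z['d'][v-1:v+2,u-1:u+2])
    c=np.linalg.inv(K)@np.array([u,v,1])*d
    return R.T@(c-t)
E
python3 - <<'E'
from h import *
for n in ['scene','side','wrist']: grab(n,n+'0')
s=manip.state();print(s)
for n in ['scene0','side0','wrist0']:
    z=load(n);print(n,(-z['R'].T@z['t'].ravel()).round(),z['R'].round(2).tolist(),z['K'][0,0])
E
```

```text
{'time_s': 0.15, 'joint_positions': array([ 1.04262156e+00,  3.13317585e-01,  1.49822224e+00, -4.30828567e-05,
        1.33098400e+00, -2.23411374e-01]), 'qd': array([ 0.0012712 , -0.00296044, -0.00179883,  0.0021403 , -0.00011322,
        0.00036545]), 'tau': array([ 1.87240432e-03, -4.02301455e+01, -2.52319837e+01,  6.94531901e-02,
        3.43880674e-02, -9.74122099e-05]), 'eef_pos': array([157.47793546, 500.65338532, 246.30969949]), 'orientation': array([-1.51412291e-04,  1.51787577e-01,  9.88413028e-01, -4.40774591e-04]), 'contact_force': array([-0.76813135, -1.01457263,  0.47757584]), 'wrist_torque': array([ 0.06259265, -0.00141641, -0.04217891]), 'opening': 88.33167074014952}
scene0 [1221.   35.  866.] [[-0.15, 0.99, -0.02], [0.72, 0.09, -0.68], [-0.67, -0.11, -0.73]] 392.4688497669834
side0 [ 164. -759.  914.] [[0.86, -0.51, -0.0], [-0.36, -0.6, -0.72], [0.36, 0.62, -0.7]] 425.09705198178074
wrist0 [ 89. 525. 385.] [[0.3, 0.95, -0.0], [0.91, -0.29, 0.28], [0.27, -0.09, -0.96]] 360.5787661177124
```

View pics/scene0.png

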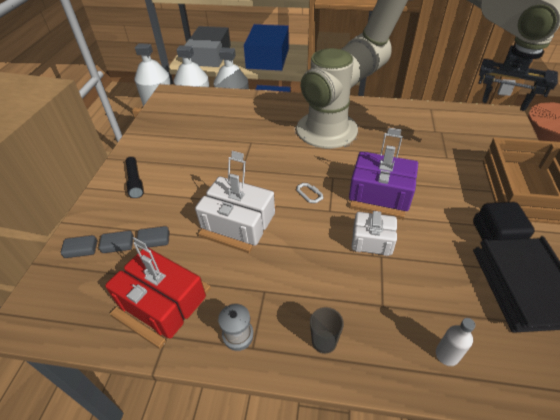

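View pics/side0.png

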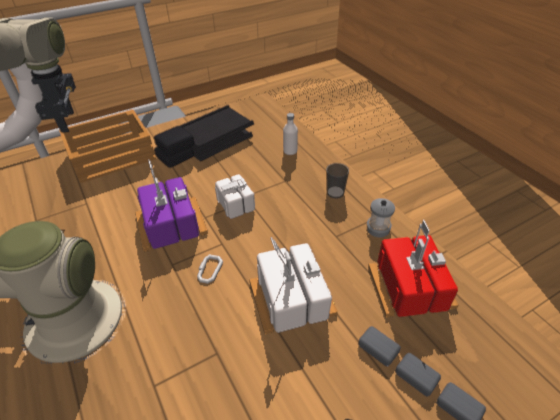

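View pics/wrist0.png

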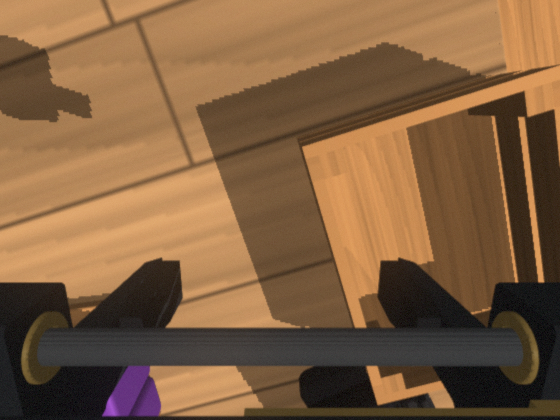

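Candidates in the scene view: long white case (235,208), small white case (375,232), purple (385,180), red (155,290). By the description it is the long white one, with its lever up. I'll check it in a close crop.

```bash
python3 - <<'E'
from h import *
a=cv2.imread('pics/scene0.png')[145:255,185:285]; b=cv2.imread('pics/side0.png')[230:335,245:340]
a=cv2.resize(a,(400,440),interpolation=cv2.INTER_CUBIC);b=cv2.resize(b,(398,440),interpolation=cv2.INTER_CUBIC)
cv2.imwrite('pics/crop0.png',np.hstack([a,b]))
for n,(u0,u1,v0,v1) in {'scene0':(185,285,145,255),'side0':(245,340,230,335)}.items():
    z=load(n);K=z['K'];R=z['R'];t=z['t'].ravel()
    vv,uu=np.mgrid[v0:v1,u0:u1];d=z['d'][v0:v1,u0:u1]
    c=np.stack([(uu-K[0,2])/K[0,0]*d,(vv-K[1,2])/K[1,1]*d,d],-1)
    P=(c-t)@R
    ok=d>0
    m=ok&(P[...,2]>92)&(P[...,2]<104)
    q=P[m]; r=cv2.minAreaRect(q[:,:2].astype(np.float32)); print(n,'top',r,np.median(q[:,2]))
    m2=ok&(P[...,2]>112)
    for i in np.argwhere(m2)[::6]: print((i[1]+u0,i[0]+v0),P[i[0],i[1]].round())
E
```

```text
scene0 top ((494.22015380859375, -221.59437561035156), (179.26873779296875, 138.3870391845703), 76.12251281738281) 99.29606617082058
(np.int64(232), np.int64(150)) [ 445. -226.  229.]
(np.int64(232), np.int64(152)) [ 446. -227.  223.]
(np.int64(238), np.int64(152)) [ 450. -209.  228.]
(np.int64(235), np.int64(153)) [ 449. -218.  223.]
(np.int64(241), np.int64(153)) [ 453. -201.  228.]
(np.int64(235), np.int64(154)) [ 452. -218.  222.]
(np.int64(241), np.int64(154)) [ 453. -201.  225.]
(np.int64(235), np.int64(155)) [ 451. -218.  218.]
(np.int64(241), np.int64(155)) [ 451. -202.  220.]
(np.int64(235), np.int64(156)) [ 452. -218.  215.]
(np.int64(241), np.int64(156)) [ 455. -201.  220.]
(np.int64(232), np.int64(157)) [ 450. -227.  210.]
(np.int64(239), np.int64(157)) [ 453. -207.  214.]
(np.int64(231), np.int64(158)) [ 455. -229.  210.]
(np.int64(237), np.int64(158)) [ 457. -212.  214.]
(np.int64(229), np.int64(159)) [ 452. -236.  204.]
(np.int64(237), np.int64(159)) [ 456. -212.  210.]
(np.int64(229), np.int64(160)) [ 451. -236.  200.]
(np.int64(241), np.int64(160)) [ 461. -200.  212.
[... 4225 characters left out ...]
), np.int64(265)) [ 479. -205.  118.]
(np.int64(290), np.int64(265)) [ 479. -232.  148.]
(np.int64(286), np.int64(266)) [ 464. -240.  163.]
(np.int64(309), np.int64(266)) [ 529. -237.  118.]
(np.int64(289), np.int64(267)) [ 477. -232.  143.]
(np.int64(287), np.int64(268)) [ 466. -242.  156.]
(np.int64(310), np.int64(268)) [ 528. -243.  117.]
(np.int64(309), np.int64(269)) [ 526. -242.  113.]
(np.int64(310), np.int64(270)) [ 527. -246.  113.]
(np.int64(289), np.int64(272)) [ 470. -243.  140.]
(np.int64(290), np.int64(274)) [ 477. -236.  121.]
(np.int64(290), np.int64(275)) [ 477. -237.  118.]
(np.int64(290), np.int64(276)) [ 475. -240.  118.]
(np.int64(290), np.int64(277)) [ 476. -239.  113.]
```

View pics/crop0.png

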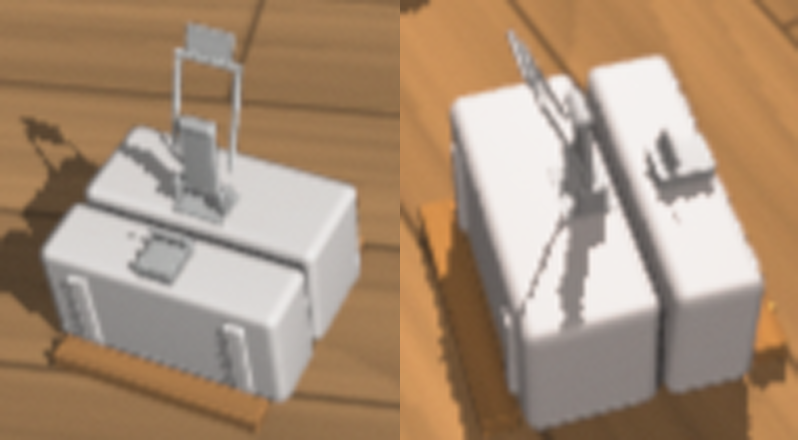

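The crop confirms it: the long white case has its lever and hook standing (tab at scene (237,152), side (273,243)) and the keeper on the lid at scene (229,204), side (309,264). The top measures 180 x 138 mm at z≈99, which matches. The keeper's x direction is about (0.971,-0.240). Next I go over with the fingers shut.

Request:
drive_tool(rows=[{"hand": 1, "offset": [40, -50, 80], "delta_rot": [0, 0, 0]}, {"hand": 1, "offset": [70, -100, 90], "delta_rot": [0, 0, 0]}, {"hand": 1, "offset": [150, -200, 90], "delta_rot": [0, 0, 0.06]}, {"hand": 1, "offset": [150, -200, 90], "delta_rot": [0, 0, 0.06]}, {"hand": 1, "offset": [150, -200, 90], "delta_rot": [0, 0, 0.06]}, {"hand": 1, "offset": [150, -200, 90], "delta_rot": [0, 0, 0.06]}, {"hand": 1, "offset": [240, -500, 90], "delta_rot": [0, 0, 0.06]}, {"hand": 1, "offset": [240, -500, 90], "delta_rot": [0, 0, 0.06]}, {"hand": 1, "offset": [240, -500, 90], "delta_rot": [0, 0, 0.06]}, {"hand": 1, "offset": [240, -500, 90], "delta_rot": [0, 0, 0.06]}, {"hand": 1, "offset": [240, -500, 90], "delta_rot": [0, 0, 0.06]}, {"hand": 1, "offset": [240, -500, 90], "delta_rot": [0, 0, 0.06]}], force=40)

```text
time_s: 1.35
eef_pos: [393.7, 11.3, 336.4]
orientation: [0.0, 0.122, 0.993, -0.0]
contact_force: [1.2, 0.9, 0.1]
opening: 0.4
```

Request:
drive_tool(rows=[{"hand": 1, "offset": [10, -214, 0], "delta_rot": [0, 0, 0]}, {"hand": 1, "offset": [10, -214, 0], "delta_rot": [0, 0, 0]}, {"hand": 1, "offset": [10, -214, 0], "delta_rot": [0, 0, 0]}, {"hand": 1, "offset": [10, -214, 0], "delta_rot": [0, 0, 0]}, {"hand": 1, "offset": [10, -214, 0], "delta_rot": [0, 0, 0]}, {"hand": 1, "offset": [10, -214, 0], "delta_rot": [0, 0, 0]}, {"hand": 1, "offset": [10, -214, 0], "delta_rot": [0, 0, 0]}])

```text
time_s: 2.05
eef_pos: [403.7, -201.8, 336.3]
orientation: [-0.0, 0.122, 0.993, -0.0]
contact_force: [1.0, -0.2, -0.3]
opening: 0.3
```

```bash
python3 - <<'E'
from h import *
for n in ['side','wrist']: grab(n,n+'1')
s=manip.state();print(s['eef_pos'],s['orientation'],s['contact_force'])
a=cv2.imread('pics/side1.png')[150:360,150:370]
cv2.imwrite('pics/side1c.png',cv2.resize(a,None,fx=2.6,fy=2.6,interpolation=cv2.INTER_CUBIC))
E
```

```text
[ 403.79476465 -201.29035784  336.64416813] [ 2.14052277e-04  1.21316291e-01  9.92613804e-01 -3.85714860e-04] [-0.72681291  0.11235077 -0.82879696]
```

View pics/side1c.png

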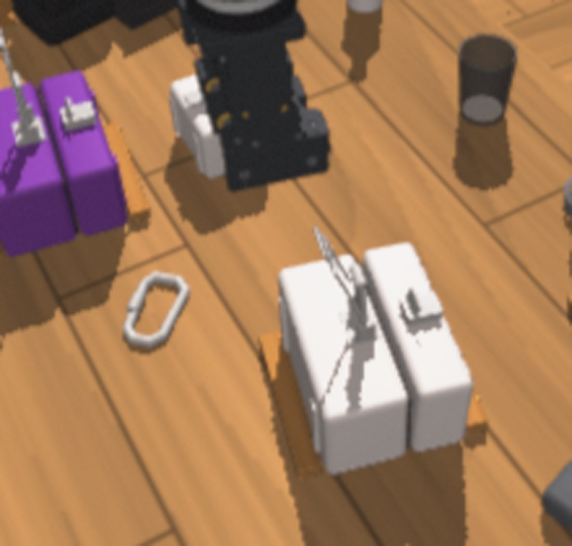

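View pics/wrist1.png

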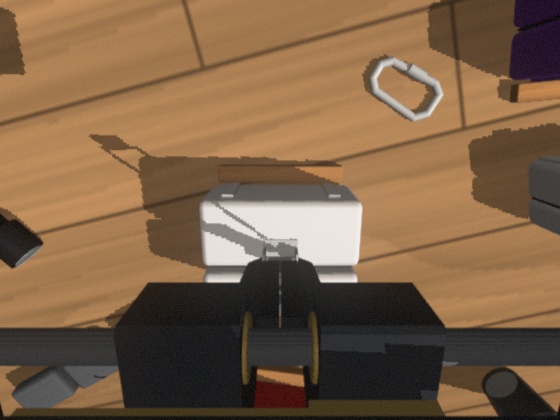

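The wrist view shows the tab at (282,245), in line with the fingers; the side view shows the hook clear of the gripper. Descending behind the tab.

Request:
drive_tool(rows=[{"hand": 1, "offset": [0, 0, -40], "delta_rot": [0, 0, 0]}, {"hand": 1, "offset": [0, 0, -80], "delta_rot": [0, 0, 0]}, {"hand": 1, "offset": [0, 0, -110], "delta_rot": [0, 0, 0]}, {"hand": 1, "offset": [0, 0, -120], "delta_rot": [0, 0, 0]}, {"hand": 1, "offset": [0, 0, -120], "delta_rot": [0, 0, 0]}])

```text
time_s: 2.65
eef_pos: [403.8, -200.4, 216.5]
orientation: [-0.0, 0.121, 0.993, -0.0]
contact_force: [0.6, 0.0, 1.5]
opening: 0.2
```

```bash
python3 - <<'E'
from h import *
for n in ['side','scene']: grab(n,n+'2')
s=manip.state();print(s['eef_pos'],s['contact_force'])
a=cv2.imread('pics/side2.png')[170:320,200:350]
b=cv2.imread('pics/scene2.png')[100:250,170:320]
cv2.imwrite('pics/c2.png',cv2.resize(np.hstack([a,b]),None,fx=2.6,fy=2.6,interpolation=cv2.INTER_CUBIC))
E
```

```text
[ 404.44099958 -201.30357253  218.20223308] [-0.27203913 -0.935521    0.36387953]
```

View pics/c2.png

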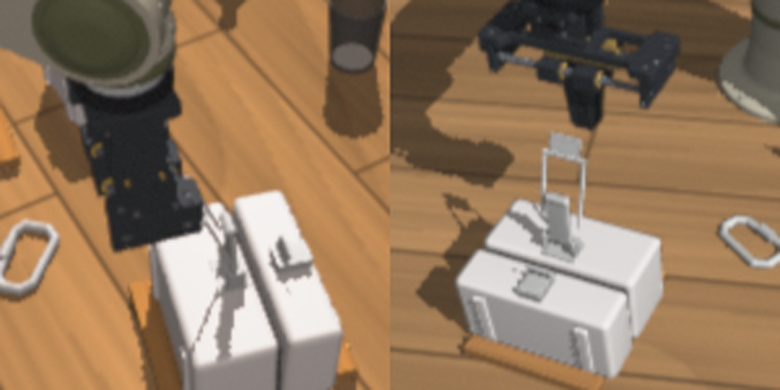

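Fingers are behind the tab and lined up. Pushing about 80 mm along keeper +x.

Request:
drive_tool(rows=[{"hand": 1, "offset": [19, -5, 0], "delta_rot": [0, 0, 0]}, {"hand": 1, "offset": [29, -7, 0], "delta_rot": [0, 0, 0]}, {"hand": 1, "offset": [36, -9, 0], "delta_rot": [0, 0, 0]}, {"hand": 1, "offset": [43, -11, 0], "delta_rot": [0, 0, 0]}, {"hand": 1, "offset": [50, -12, 0], "delta_rot": [0, 0, 0]}, {"hand": 1, "offset": [57, -14, 0], "delta_rot": [0, 0, 0]}, {"hand": 1, "offset": [64, -16, 0], "delta_rot": [0, 0, 0]}, {"hand": 1, "offset": [71, -18, 0], "delta_rot": [0, 0, 0]}, {"hand": 1, "offset": [78, -19, 0], "delta_rot": [0, 0, 0]}, {"hand": 1, "offset": [78, -19, 0], "delta_rot": [0, 0, 0]}])

```text
time_s: 3.75
eef_pos: [483.1, -220.4, 218.0]
orientation: [0.001, 0.121, 0.993, -0.001]
contact_force: [0.6, -0.1, 0.4]
opening: 0.7
```

```bash
python3 - <<'E'
from h import *
for n in ['side','scene']: grab(n,n+'3')
s=manip.state();print(s['eef_pos'],s['contact_force'])
a=cv2.imread('pics/side3.png')[200:350,220:370]
b=cv2.imread('pics/scene3.png')[130:280,170:320]
cv2.imwrite('pics/c3.png',cv2.resize(np.hstack([a,b]),None,fx=2.6,fy=2.6,interpolation=cv2.INTER_CUBIC))
E
```

```text
[ 482.43965673 -220.22305716  218.06593644] [-0.44635234 -0.88649081  0.24528564]
```

View pics/c3.png

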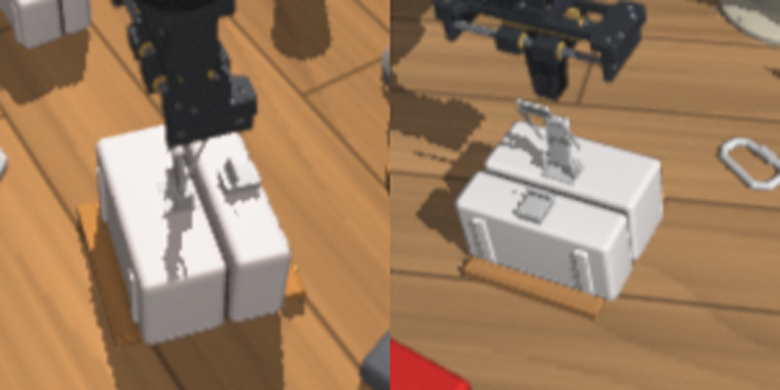

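The scene view shows the hook tipped over (tab at crop (535,105)), perhaps still falling. I'll let time pass and look again.

Request:
drive_tool(rows=[{"hand": 1, "offset": [7, -2, 0], "delta_rot": [0, 0, 0]}, {"hand": 1, "offset": [7, -2, 0], "delta_rot": [0, 0, 0]}, {"hand": 1, "offset": [7, -2, 0], "delta_rot": [0, 0, 0]}, {"hand": 1, "offset": [7, -2, 0], "delta_rot": [0, 0, 0]}])

```text
time_s: 4.25
eef_pos: [489.4, -222.2, 218.0]
orientation: [0.001, 0.121, 0.993, -0.001]
contact_force: [0.6, -0.5, 0.1]
opening: 0.4
```

```bash
python3 - <<'E'
from h import *
for n in ['side','scene']: grab(n,n+'4')
s=manip.state();print(s['eef_pos'],s['contact_force'])
a=cv2.imread('pics/side4.png')[200:350,220:370]
b=cv2.imread('pics/scene4.png')[130:280,170:320]
cv2.imwrite('pics/c4.png',cv2.resize(np.hstack([a,b]),None,fx=2.6,fy=2.6,interpolation=cv2.INTER_CUBIC))
E
```

```text
[ 489.33572713 -222.20866594  218.08230232] [ 0.38670997 -0.04341892 -0.13063731]
```

View pics/c4.png

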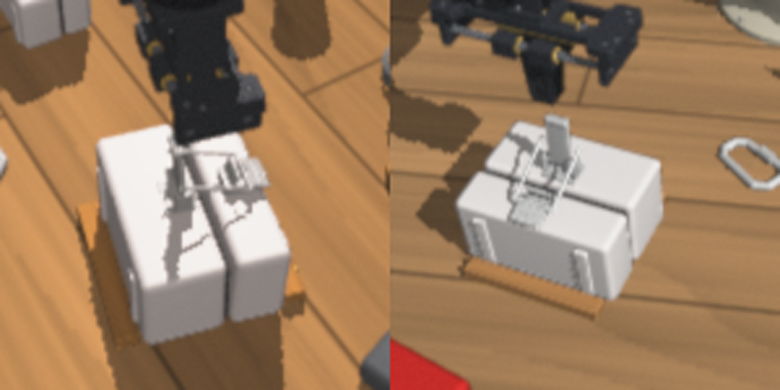

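```bash
python3 - <<'E'
from h import *
n=np.array([.971,-.24]);o=np.array([492,-223]);e=np.array([.24,.971])
for t,(u0,u1,v0,v1) in {'scene4':(205,260,165,225),'side4':(275,330,245,285)}.items():
    z=load(t);K=z['K'];R=z['R'];tt=z['t'].ravel()
    vv,uu=np.mgrid[v0:v1,u0:u1];d=z['d'][v0:v1,u0:u1]
    c=np.stack([(uu-K[0,2])/K[0,0]*d,(vv-K[1,2])/K[1,1]*d,d],-1)
    P=(c-tt)@R
    S=(P[...,:2]-o)@n; W=(P[...,:2]-o)@e
    m=(d>0)&(P[...,2]>105)&(P[...,2]<190)
    for i in range(v0,v1):
        r=m[i-v0]
        if r.any(): print(t,i,[(int(u),int(a),int(b),int(h)) for u,a,b,h in list(zip(uu[i-v0][r],S[i-v0][r].round(),W[i-v0][r].round(),P[i-v0][r][:,2].round()))[::3]])
    b=cv2.imread(f'pics/{t}.png')[v0:v1,u0:u1]; cv2.imwrite(f'pics/z{t}.png',cv2.resize(b,None,fx=10,fy=10,interpolation=cv2.INTER_CUBIC))
E
```

```text
scene4 173 [(231, -17, -10, 174)]
scene4 174 [(230, -11, -10, 176), (233, -13, -2, 176)]
scene4 175 [(230, -7, -7, 176), (233, -11, -1, 175), (236, -11, 8, 177)]
scene4 176 [(230, -9, -9, 170), (233, -9, 0, 173), (236, -10, 8, 175)]
scene4 177 [(230, -9, -10, 166), (233, -9, -1, 169), (236, -9, 9, 172)]
scene4 178 [(230, -7, -9, 165), (233, -9, -1, 166), (236, -7, 9, 171)]
scene4 179 [(230, -8, -10, 160), (233, -9, -1, 162), (236, -8, 8, 166)]
scene4 180 [(230, -9, -11, 155), (233, -8, -2, 159), (236, -10, 7, 161)]
scene4 181 [(230, -11, -13, 150), (233, -10, -3, 153), (236, -7, 8, 160)]
scene4 182 [(228, -12, -21, 142), (232, -8, -6, 150), (235, -9, 3, 153), (238, -8, 13, 157)]
scene4 183 [(227, -7, -21, 142), (232, -8, -6, 147), (235, -7, 4, 151), (238, -8, 13, 153)]
scene4 184 [(227, -8, -22, 138), (233, -5, -2, 147), (236, -7, 7, 149), (239, -10, 14, 148)]
scene4 185 [(226, -6, -25, 135), (232, -5, -5, 142), (235, -9, 2, 141), (238, -6, 13, 148)]
scene4 186 [(226, 0, -21, 138), (232, -5, -5, 139), (235, -10, 1, 136), (238, -9, 11, 141), (243, -14, 24, 141)]
scene4 187 [(226, 2, -
[... 5160 characters left out ...]
 19, -20, 125), (306, 31, -8, 106), (309, 37, -14, 112), (313, 47, -13, 106)]
side4 272 [(288, -14, -9, 120), (291, -12, -26, 140), (294, -4, -23, 134), (297, 3, -25, 134), (300, 10, -25, 131), (303, 18, -24, 126), (306, 26, -24, 123), (309, 33, -23, 120), (312, 41, -24, 118), (315, 49, -22, 112)]
side4 273 [(289, -13, -13, 120), (308, 34, -15, 105)]
side4 274 [(289, -12, -12, 116), (292, -7, -19, 123)]
side4 275 [(287, -16, -6, 106), (290, -12, -18, 119), (293, -4, -18, 116)]
side4 276 [(288, -17, -19, 118), (291, -10, -21, 118)]
side4 277 [(288, -17, -18, 113), (291, -10, -21, 114)]
side4 278 [(288, -17, -19, 110), (291, -9, -18, 106)]
side4 279 [(284, -26, -15, 105), (291, -10, -20, 106)]
```

View pics/zside4.png

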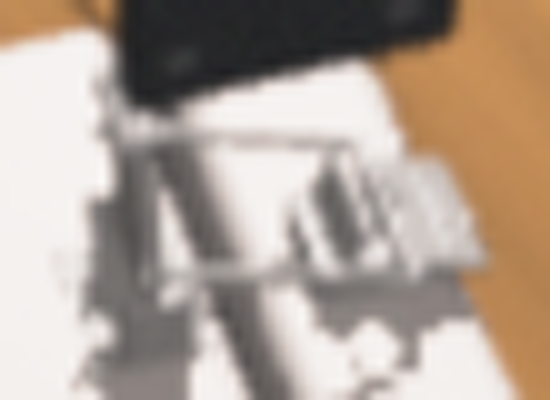

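View pics/zscene4.png

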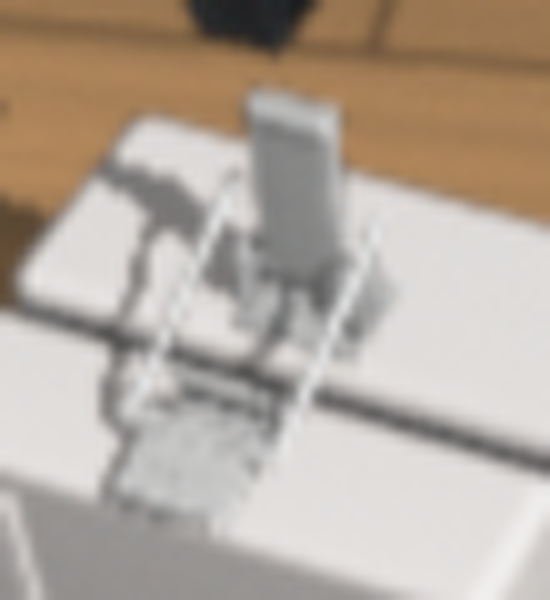

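The hook has dropped over the keeper: bar at s≈50 mm, z≈112, behind the lip at s≈40. The lever is still up (tip z≈175, pivot s≈-12, centred). Next I get onto the lever's +x face.

Request:
drive_tool(rows=[{"hand": 1, "offset": [15, -4, 0], "delta_rot": [0, 0, 0]}, {"hand": 1, "offset": [15, -4, 0], "delta_rot": [0, 0, 0]}, {"hand": 1, "offset": [15, -4, -20], "delta_rot": [0, 0, 0]}, {"hand": 1, "offset": [15, -4, -42], "delta_rot": [0, 0, 0]}, {"hand": 1, "offset": [15, -4, -42], "delta_rot": [0, 0, 0]}, {"hand": 1, "offset": [15, -4, -42], "delta_rot": [0, 0, 0]}])

```text
time_s: 4.95
eef_pos: [504.2, -226.2, 176.7]
orientation: [0.001, 0.121, 0.993, -0.001]
contact_force: [-0.2, -0.6, 0.4]
opening: 0.4
```

```bash
python3 - <<'E'
from h import *
for n in ['side','scene']: grab(n,n+'5')
s=manip.state();print(s['eef_pos'],s['contact_force'])
a=cv2.imread('pics/side5.png')[200:350,220:370]
b=cv2.imread('pics/scene5.png')[130:280,170:320]
cv2.imwrite('pics/c5.png',cv2.resize(np.hstack([a,b]),None,fx=2.6,fy=2.6,interpolation=cv2.INTER_CUBIC))
E
```

```text
[ 504.61381955 -226.47226362  177.37530051] [-0.77761386  0.46420234  0.315362  ]
```

View pics/c5.png

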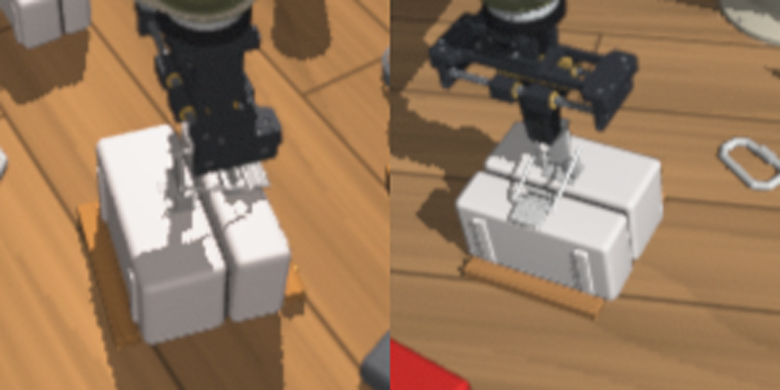

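The finger is on the lid side of the lever tip (crop right (545,130)), clear of the wires. Starting the swing.

Request:
drive_tool(rows=[{"hand": 1, "offset": [-4, 1, -4], "delta_rot": [0, 0, 0]}, {"hand": 1, "offset": [-14, 3, -4], "delta_rot": [0, 0, 0]}, {"hand": 1, "offset": [-19, 5, -4], "delta_rot": [0, 0, 0]}, {"hand": 1, "offset": [-24, 6, -4], "delta_rot": [0, 0, 0]}, {"hand": 1, "offset": [-29, 7, -5], "delta_rot": [0, 0, 0]}, {"hand": 1, "offset": [-33, 8, -7], "delta_rot": [0, 0, 0]}, {"hand": 1, "offset": [-38, 9, -9], "delta_rot": [0, 0, 0]}, {"hand": 1, "offset": [-42, 10, -11], "delta_rot": [0, 0, 0]}, {"hand": 1, "offset": [-46, 11, -14], "delta_rot": [0, 0, 0]}, {"hand": 1, "offset": [-50, 12, -17], "delta_rot": [0, 0, 0]}, {"hand": 1, "offset": [-50, 12, -17], "delta_rot": [0, 0, 0]}])

```text
time_s: 6.15
eef_pos: [454.0, -214.4, 160.0]
orientation: [0.001, 0.121, 0.993, -0.001]
contact_force: [0.9, -1.3, 1.0]
opening: 0.2
```

```bash
python3 - <<'E'
from h import *
for n in ['side','scene']: grab(n,n+'6')
s=manip.state();print(s['eef_pos'],s['contact_force'])
a=cv2.imread('pics/side6.png')[200:350,220:370]
b=cv2.imread('pics/scene6.png')[130:280,170:320]
cv2.imwrite('pics/c6.png',cv2.resize(np.hstack([a,b]),None,fx=2.6,fy=2.6,interpolation=cv2.INTER_CUBIC))
E
```

```text
[ 454.19456851 -214.36892223  160.14352656] [ 0.94530214 -0.82305121  0.37214098]
```

View pics/c6.png

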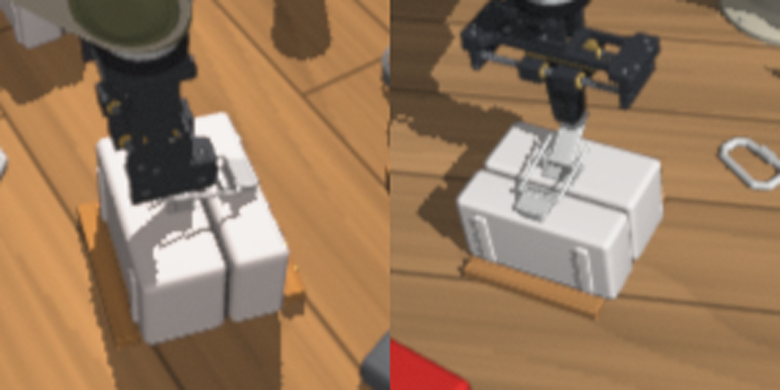

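Lever is about halfway over, with the hook still on the keeper. Continuing down the arc.

Request:
drive_tool(rows=[{"hand": 1, "offset": [-4, 1, -4], "delta_rot": [0, 0, 0]}, {"hand": 1, "offset": [-7, 2, -9], "delta_rot": [0, 0, 0]}, {"hand": 1, "offset": [-10, 2, -14], "delta_rot": [0, 0, 0]}, {"hand": 1, "offset": [-12, 3, -19], "delta_rot": [0, 0, 0]}, {"hand": 1, "offset": [-14, 3, -24], "delta_rot": [0, 0, 0]}, {"hand": 1, "offset": [-15, 4, -29], "delta_rot": [0, 0, 0]}, {"hand": 1, "offset": [-16, 4, -33], "delta_rot": [0, 0, 0]}, {"hand": 1, "offset": [-16, 4, -35], "delta_rot": [0, 0, 0]}, {"hand": 1, "offset": [-16, 4, -35], "delta_rot": [0, 0, 0]}])

```text
time_s: 7.15
eef_pos: [438.4, -210.2, 127.3]
orientation: [0.002, 0.121, 0.993, -0.001]
contact_force: [-7.6, 6.7, 27.7]
opening: 0.5
```

```bash
python3 - <<'E'
from h import *
for n in ['side','scene']: grab(n,n+'7')
s=manip.state();print(s['eef_pos'],s['contact_force'])
a=cv2.imread('pics/side7.png')[200:350,220:370]
b=cv2.imread('pics/scene7.png')[130:280,170:320]
cv2.imwrite('pics/c7.png',cv2.resize(np.hstack([a,b]),None,fx=2.6,fy=2.6,interpolation=cv2.INTER_CUBIC))
E
```

```text
[ 438.35417963 -210.23992453  127.32053471] [-6.95599869  7.12051895 27.36880797]
```

View pics/c7.png

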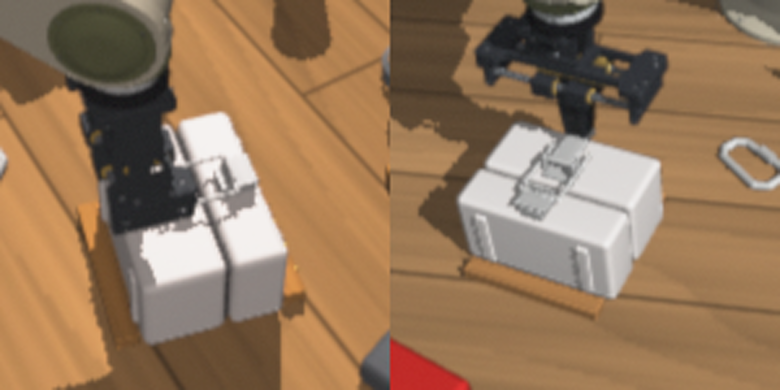

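At the stop: z 127.3 means the lever top is at 119 as expected, with 28 N. Lifting off and checking.

Request:
drive_tool(rows=[{"hand": 1, "offset": [0, 0, 8], "delta_rot": [0, 0, 0]}, {"hand": 1, "offset": [0, 0, 40], "delta_rot": [0, 0, 0]}, {"hand": 1, "offset": [-25, 25, 85], "delta_rot": [0, 0, 0]}, {"hand": 1, "offset": [-50, 70, 130], "delta_rot": [0, 0, 0]}, {"hand": 1, "offset": [-50, 110, 150], "delta_rot": [0, 0, 0]}, {"hand": 1, "offset": [-50, 150, 150], "delta_rot": [0, 0, 0]}, {"hand": 1, "offset": [-50, 190, 150], "delta_rot": [0, 0, 0]}, {"hand": 1, "offset": [-50, 190, 150], "delta_rot": [0, 0, 0]}, {"hand": 1, "offset": [-50, 190, 150], "delta_rot": [0, 0, 0]}])

```text
time_s: 8.15
eef_pos: [388.2, -19.8, 277.1]
orientation: [0.001, 0.12, 0.993, -0.002]
contact_force: [-0.2, -0.4, 0.1]
opening: 0.4
```

```bash
python3 - <<'E'
from h import *
for n in ['side','scene']: grab(n,n+'8')
s=manip.state();print(s['time_s'],s['eef_pos'],s['contact_force'])
a=cv2.imread('pics/side8.png')[235:345,240:350]
b=cv2.imread('pics/scene8.png')[150:260,180:290]
cv2.imwrite('pics/c8.png',cv2.resize(np.hstack([a,b]),None,fx=3.6,fy=3.6,interpolation=cv2.INTER_CUBIC))
n=np.array([.971,-.24]);o=np.array([492,-223]);e=np.array([.24,.971])
for t,(u0,u1,v0,v1) in {'scene8':(205,260,165,225),'side8':(265,330,245,290)}.items():
    z=load(t);K=z['K'];R=z['R'];tt=z['t'].ravel()
    vv,uu=np.mgrid[v0:v1,u0:u1];d=z['d'][v0:v1,u0:u1]
    P=(np.stack([(uu-K[0,2])/K[0,0]*d,(vv-K[1,2])/K[1,1]*d,d],-1)-tt)@R
    S=(P[...,:2]-o)@n; W=(P[...,:2]-o)@e
    for lo in range(-75,80,6):
        m=(S>=lo)&(S<lo+6)&(abs(W)<26)&(P[...,2]>104)&(d>0)
        if m.sum(): print(t,lo,m.sum(),np.median(P[m][:,2]).round(1),P[m][:,2].max().round(1),W[m].min().round(),W[m].max().round())
E
```

```text
8.25 [388.37001844 -21.077872   276.97104222] [-0.06075144 -1.41278976  0.10141132]
scene8 -69 8 119.3 120.9 -10.0 12.0
scene8 -63 13 119.2 124.7 -11.0 13.0
scene8 -57 16 119.9 122.6 -11.0 13.0
scene8 -51 16 119.0 122.5 -13.0 13.0
scene8 -45 15 119.3 121.0 -10.0 13.0
scene8 -39 9 119.3 120.7 -8.0 12.0
scene8 -33 21 117.9 121.5 -21.0 24.0
scene8 -27 21 119.2 123.2 -21.0 24.0
scene8 -21 17 119.0 121.0 -16.0 23.0
scene8 -15 32 119.3 125.1 -18.0 25.0
scene8 -9 31 116.7 123.3 -17.0 24.0
scene8 -3 17 114.2 122.6 -22.0 23.0
scene8 3 3 114.8 117.6 -22.0 22.0
scene8 9 8 115.6 117.2 -24.0 24.0
scene8 15 4 114.8 117.4 -20.0 23.0
scene8 21 5 116.0 116.6 -23.0 23.0
scene8 27 7 115.8 117.1 -22.0 24.0
scene8 33 23 116.5 125.7 -22.0 25.0
scene8 39 39 116.6 125.5 -20.0 24.0
scene8 45 23 116.6 120.2 -16.0 16.0
scene8 51 20 116.4 118.5 -15.0 17.0
scene8 57 45 112.2 119.2 -15.0 16.0
side8 -75 1 115.0 115.0 -7.0 -7.0
side8 -69 23 118.9 121.1 -13.0 11.0
side8 -63 24 118.2 120.2 -15.0 10.0
side8 -57 26 117.6 121.3 -13.0 14.0
side8 -51 25 117.8 120.2 -15.0 11.0
side8 -45 26 118.4 123.5 -14.0 11.0
side8 -39 26 117.7 122.4 -23.0 23.0
side8 -33 35 116.7 120.5 -25.0 22.0
side8 -27 30 117.1 121.1 -24.0 22.0
side8 -21 40 116.6 120.3 -24.0 21.0
side8 -15 49 117.9 123.7 -25.0 18.0
side8 -9 26 116.0 122.9 -26.0 20.0
side8 -3 7 113.9 114.6 -24.0 24.0
side8 3 7 113.6 115.1 -25.0 23.0
side8 9 11 114.9 117.3 -25.0 22.0
side8 15 7 115.1 116.4 -25.0 22.0
side8 21 17 112.4 118.3 -25.0 20.0
side8 27 40 111.0 117.0 -25.0 21.0
side8 33 47 117.2 124.2 -25.0 21.0
side8 39 24 115.1 120.4 -21.0 14.0
side8 45 33 114.9 118.0 -18.0 15.0
side8 51 28 115.2 118.4 -18.0 15.0
side8 57 13 116.0 117.0 -16.0 13.0
```

View pics/c8.png

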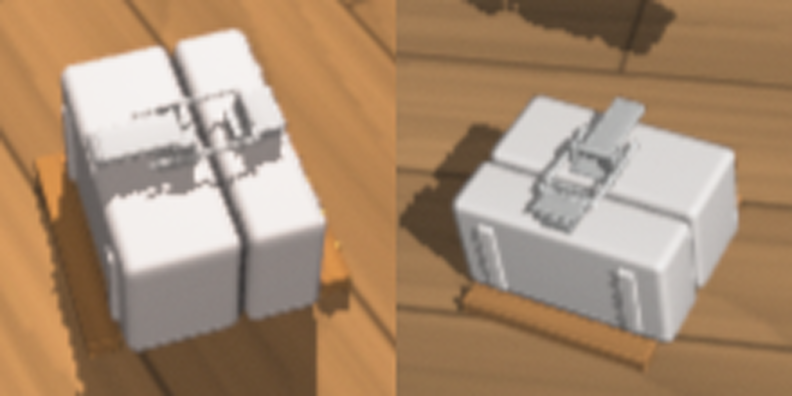

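Lever flat (top at z 119), hook pulled up against the keeper (tab end s 74→63), seam narrower, gripper clear. Handing in.

```bash
python3 -c "
from bench import manip
print(manip.finish_job())"
```

```text
the job is handed in; nothing more can be done
None
```

The mask case is latched and the job is handed in, at about 8.3 s on the robot's clock; `finish_job` reports no verdict.

**What I did:**
- With the fingers shut, I pushed the hook's tab past upright, and the hook fell over the keeper.
- Its bar lay about 10 mm behind the lip while the lever was still up. It stayed so for well over the 0.2 s needed before I touched the lever.
- I then swung the lever over in an arc and pressed it onto its stop with about 28 N, and drew the gripper away.

**Last checks:**
- **Lever:** it stayed flat after I let go. Both cameras put its top at z ≈ 118–119 mm, against 119 expected.
- **Hook:** it was pulled about 11 mm back towards the lever, onto the lip.
- **Lid:** the seam looks clearly narrower and the keeper moved about 3–4 mm towards the lever. I did not measure the opening angle directly; I judged it from these two signs.
- **Gripper:** it is about 200 mm clear of the case, with no contact force beyond sensor noise.

No check failed. The two cameras differed by a few mm in the first measurements, close to their calibration error.

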